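# Trip the guarded riveter lever through the window

### The job

Get the chain-riveting machine ready to run: push the steel shutter on top of its green guard fully open by its upright tab, then reach down through the window and press the lever with the broad flat paddle all the way down until it stops. Come out again leaving the shutter open and the paddle down, without touching the guard or the machine, without moving the neighbouring lever with the small ball end, and without disturbing the loose parts lying about. Just push with the fingertips: nothing is to be picked up.

Things in the scene. Friction and masses are not known exactly. Their poses are not given: they have to be found in the camera images.
- guard: Green steel guard box of a bench chain riveter, fixed; x -115 to +85 mm, y -195 to +215, upper face of its 4 mm top plate at z = 130. Origin on the bench, x away from the robot, y left. Window in the plate: x -50 to +50, y -170 to -10. Rails along y at x = -62 and +62, 6 mm wide, 7 mm above the plate. Motor and flywheel behind (x to 190, z to 112) belong to it. Not to be touched.
- window (a point): Centre of the window (100 mm in guard x by 160 mm in guard y), at the height of the plate's upper face; axes as the guard's.
- shutter (a joint): Travel in m of the steel shutter on the guard plate: 0 covers the window, 0.165 fully open (end stop); it opens along the guard's +y. Takes about 2.5 N to slide and stays where it is left. The leaf is 116 mm (x) by 170 mm (y), its upper face 4 mm above the plate.
- shutter_tab (a point): Middle of the -y face (the face to push) of the shutter's upright tab, 13 mm above the guard plate. The tab is a steel bar 60 mm long (guard x), 12 mm thick (guard y), its top 22 mm above the guard plate. Moves with the shutter; tab and leaf may be touched.
- paddle (a joint): Angle in rad of the lever to press: 0 up (its outer end, towards the guard's -x, tilted up by 0.15), 0.30 fully down (end stop). About 3.5 N at the paddle moves it; there is no spring, it stays where it is left.
- paddle_top (a point): Centre of the upper face of the paddle, a flat steel plate 44 mm (guard x) by 36 mm (guard y), 6 mm thick, at the end of a 60 mm lever whose hinge lies 60 mm to guard +x. Up, it is about 20 mm below the guard plate's upper face; fully down it is 18 mm lower. It moves with the lever.
- paddle_block: Fixed hinge block, under the plate, that carries the paddle lever; origin under the paddle's centre, 20 mm above the bench, axes as the guard's.
- rod (a joint): Angle in rad of the neighbouring lever, which is to be left alone: a thin round steel rod with an 18 mm ball at its end, beside the paddle in the same window, on its left or right; 0 up, 0.30 down.
- rod_top (a point): Top of the ball of the neighbouring lever, about 76 mm from the paddle's centre along guard y; leave alone.
- sprocket: Black steel sprocket, 108 mm across, 9 mm high, lying flat on the bench in front of the guard; leave alone.
- wrench: Brass locknut wrench, 170 mm long, lying on the bench in front of the guard; leave alone.
- reflector: Round orange plastic reflector, 60 mm across, on the bench left of the guard; leave alone.
- brake_arm: Aluminium brake arm, 100 mm long, on the bench right of the guard; leave alone.
- locknut: Brass hexagonal locknut, 28 mm across, 10 mm high, lying on the guard plate in front of the window and the front rail; leave alone.
- bearing_cone: Steel bearing cone, 26 mm across, 16 mm high, on the left end of the guard plate, beyond the shutter's travel; leave alone.
- oil_can: Grey can, 60 mm across, 130 mm high, on the bench left of the guard; leave alone.

How it is judged (in metres and radians):
On the way, in this order (a step that is already met when the one before it is completed fails the run):
1. the shutter is pushed fully open (within 15 mm of its stop) (value of joint shutter above 0.15 m), for 0.2 s.
2. the paddle is pressed by the fingers to its stop (within 0.05 rad) (value of joint paddle above 0.25 rad and contact force between the fingers and paddle_block above 0.5 N), for 0.1 s.
At the end, for the whole second after the job is handed in: The shutter is within 15 mm of fully open, the paddle lever is within 0.05 rad of fully down, the ball-ended lever is still up (under 0.06 rad), and the robot is clear of everything (value of joint shutter above 0.15 m and value of joint paddle above 0.25 rad and value of joint rod below 0.06 rad); the robot touches nothing.
It fails at once if the robot touches the guard, its rails or the machine (contact force between any of the fingers, the arm and guard above 0.5 N).
It fails at once if the ball-ended lever is moved (value of joint rod above 0.06 rad).
It fails at once if a loose part is moved or lifted by more than 15 mm (distance of any of sprocket, wrench, reflector, brake_arm, locknut, bearing_cone, oil_can from where it was at the start of the episode above 0.015 m).
It also fails if it takes over 45 s, if anything falls off the work surface, if the arm or the gripper's body presses on something with over 40 N, if the wrist force passes 120 N, or if a joint passes its speed limit or range.

### The arm

A 6-joint arm with a two-finger parallel gripper is mounted at the origin on the work surface. World frame = base frame: x ahead of the robot, y to its left, z up, the work surface at z = 0. Lengths are in mm, angles in rad, forces in N, time in s.
With the tool pointing down it reaches from about 350 to 1000 mm from the base axis. Payload 7.1 kg.
Tool frame: the origin (TCP) lies midway between the tips of the shut fingers; the grasp point (between the pads) lies 19 mm behind it (grasp_offset is the distance from the TCP to the grasp point, in mm); z points along the fingers, y is the direction in which the jaws open and shut (so a half turn about z gives the same grasp; the last joint's range is limited). The gripper opens to 85 mm and grips with 20 to 120 N. Pads are 22 mm wide; open, the fingers measure 114 mm over their backs; the gripper's body (76 mm by 85 mm) begins 54 mm behind the grasp point. The pads swing forward as they close: fully open they stand 13 mm farther back than shut.
Start: joints at [1.161, 0.423, 1.63, -0, 1.089, -0.019], TCP at [238.048, 577.874, 231.319] pointing down, gripper open.
Joint ranges: [-3, 3], [-0.9, 2.11], [0.09, 2.58], [-1.31, 4.45], [0.11, 2.69], [-2.54, 2.54]. Speed limits (rad/s): [2.39, 2.39, 3.01, 3.14, 3.14, 3.14].

### API

Orientations are given as a unit quaternion [w, x, y, z].
In Python, from cell import * gives the robot as it stands.
- The arm moves only by the shell command python3 -m jog 'ROWS' [OPENING] [FORCE]. ROWS is JSON, one flat list of numbers, 4 for each row, row after row: the shift along the tool's x, y, z in m, then the turn about the tool's z in rad. A call has 1 to 12 rows; each row shifts and turns the commanded pose from where the row before left it, along the tool's axes as they then stand; what a row does not reach is not made up. A row lasts 1/8 s, in which the tool goes at most 62.5 mm and 10.7 degrees, less where a joint would pass 70% of its speed; a pose out of reach is approached as far as the arm can. A call with a gripper value outside its range is refused whole. OPENING is the opening, from 0 (shut) to 1 (fully open), set as the call begins (- or left out, the last holds). The fingers move at their own pace and stop on an object; FORCE is the grip in N (left out, the last holds). Time passes only in rows, so rows that do not move let the fingers close. It gives the time, the measured TCP pose, the force and the opening at its end, in the units of the state.
- state(): the state, without advancing time (a new reading comes with each control period).
- get_image(name): name is "side" or "top"; returns (picture, depth): 384x512x3 uint8, red, green, blue; 384x512 float32, mm along the optical axis (not along the pixel's ray), 0 where there is no reading.
- camera_model(name): a dict with "vfov" (degrees; the focal length in pixels is half the picture's height over the tangent of half this angle, whatever the lens; pixels are square), "cx", "cy" (the principal point, pixels), "D" ([k1, k2, p1, p2, k3] as OpenCV has them; the pictures are not rectified), "position" and "attitude" of the camera in the world. Camera axes: x right, y down, z forward; pixel columns grow to the right and rows downward; lengths in mm; the calibration is good to about 2 mm. A picture is of the moment at which its call begins. camera_model takes no time and is no camera call.
- job_done(): hands the job in, once; it reports no verdict.
The state is a dict: "time": time; "qpos": joint angles; "joint_velocities": joint speeds; "joint_torque": joint torques, N m; "position": TCP position; "tcp_rot": TCP orientation; "ft_force": force on the tool from outside, world axes, zero at the start; "ft_torque": the same for the moment, N m; "finger_gap": opening from 0.0 (shut) to 1.0 (fully open).
Only numpy, scipy, OpenCV 4.12 (cv2) and the standard library are available. Lean on these libraries where they do the work, as an engineer would, in place of code of your own. Each camera call takes 0.05 s, during which the arm holds its last target.

## Working session

There is one attempt and no reset: what is moved stays moved. The work goes in short steps, Python scripts to look and compute and a shell command to move; the robot and the scene stay as the last step left them, time stands still between calls to the robot, and variables do not carry over. Pictures are saved under pics/ and viewed, and the job is handed in when it is done.

```bash
ls; mkdir -p pics; python3 - <<'E'
from cell import *
import cv2,numpy as np
s=state();print(s)
for n in("side","top"):
    p,d=get_image(n);cv2.imwrite(f"pics/{n}0.png",cv2.cvtColor(p,cv2.COLOR_RGB2BGR));np.savez(f"pics/{n}0.npz",p=p,d=d);print(n,camera_model(n))
E
```

```text
pics
{'time': 0.0, 'qpos': array([ 1.16102530e+00,  4.23844411e-01,  1.63067543e+00,  1.05801645e-05,
        1.08857941e+00, -1.89402671e-02]), 'joint_velocities': array([ 9.83035384e-04, -1.14046227e-03, -1.49696060e-03,  5.02511791e-04,
        4.91173820e-05,  7.03732688e-05]), 'joint_torque': array([-1.76658759e-03, -5.57372260e+01, -2.81743920e+01, -3.09613970e-04,
        7.37014023e-03,  7.91617686e-05]), 'position': array([237.8251428 , 577.40789932, 230.549174  ]), 'tcp_rot': array([-1.64817678e-04,  1.94176379e-01,  9.80966343e-01, -7.35060995e-04]), 'ft_force': array([-0.1798666 ,  0.56342733, -0.33447623]), 'ft_torque': array([ 0.02357824, -0.05434354, -0.04376653]), 'finger_gap': 1.0043569650920616}
side {'vfov': 46.64547463969223, 'cx': 258.6481463806545, 'cy': 189.19862019934018, 'D': array([0.04454062, 0.        , 0.        , 0.        , 0.        ]), 'position': array([  96.93038945, -545.00119331,  782.25442763]), 'attitude': array([-0.39127673,  0.86040844, -0.29978796,  0.12933298])}
top {'vfov': 52.21366269312065, 'cx': 259.37250067511593, 'cy': 190.35720793802645, 'D': array([0.01949428, 0.        , 0.        , 0.        , 0.        ]), 'position': array([ 426.62383855,   41.17495983, 1024.54847723]), 'attitude': array([ 0.04739853, -0.70389385,  0.70620612, -0.05966361])}
```

View pics/side0.png

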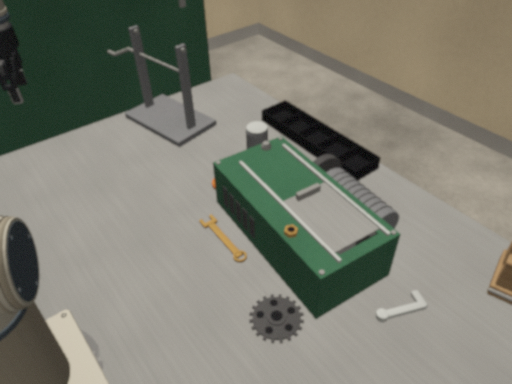

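View pics/top0.png

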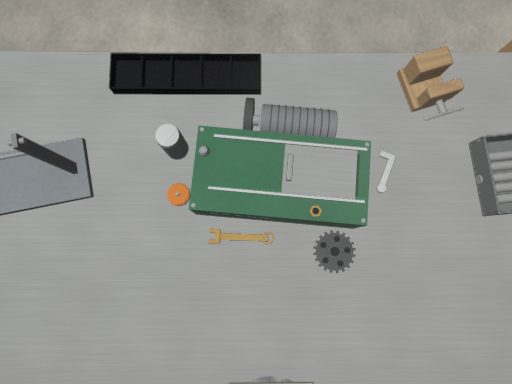

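```bash
cat > h.py <<'E'
from cell import *
import cv2,numpy as np
from scipy.spatial.transform import Rotation as R
def cam(n):
    m=camera_model(n);f=192/np.tan(np.radians(m['vfov']/2))
    K=np.array([[f,0,m['cx']],[0,f,m['cy']],[0,0,1.]]);q=m['attitude']
    return K,np.array(m['D']),R.from_quat([q[1],q[2],q[3],q[0]]).as_matrix(),np.array(m['position'])
def rays(n,uv):
    K,D,A,P=cam(n);x=cv2.undistortPoints(np.array(uv,float).reshape(-1,1,2),K,D).reshape(-1,2)
    return P,np.c_[x,np.ones(len(x))]@A.T
def onplane(n,uv,z):
    P,r=rays(n,uv);return P+r*((z-P[2])/r[:,2])[:,None]
def withdepth(n,uv,d):
    P,r=rays(n,uv);return P+r*np.array([d[int(round(v)),int(round(u))] for u,v in uv])[:,None]
def proj(n,X):
    K,D,A,P=cam(n);return cv2.projectPoints((np.array(X,float).reshape(-1,3)-P)@A,np.zeros(3),np.zeros(3),K,D)[0].reshape(-1,2)
def shot(n,name):
    p,d=get_image(n);np.savez(f"pics/{name}.npz",p=p,d=d);b=cv2.cvtColor(p,cv2.COLOR_RGB2BGR);cv2.imwrite(f"pics/{name}.png",b);return b,d
E
python3 - <<'E'
from h import *
for n in("top","side"):
    z=np.load(f"pics/{n}0.npz");p,d=z['p'],z['d']
    vv,uu=np.mgrid[0:384,0:512];uv=np.c_[uu.ravel(),vv.ravel()]
    P,r=rays(n,uv);W=(P+r*d.ravel()[:,None]).reshape(384,512,3)
    ok=(d>0)&(W[...,2]>123)&(W[...,2]<140)&(W[...,0]>300)&(W[...,0]<800)&(abs(W[...,1])<350)
    ok=cv2.morphologyEx(ok.astype(np.uint8),cv2.MORPH_OPEN,np.ones((3,3)))
    k,l,st,_=cv2.connectedComponentsWithStats(ok);i=1+np.argmax(st[1:,4]);m=l==i
    green=m&(p[...,1]>p[...,0].astype(int)+20)
    print(n,st[i],"median z of green",np.median(W[green][:,2]))
    pts=onplane(n,np.argwhere(m)[:,::-1],130)[:,:2].astype(np.float32)
    rc=cv2.minAreaRect(pts);print(rc);print(cv2.boxPoints(rc))
    # tab: z 145..158
    t=(d>0)&(W[...,2]>143)&(W[...,2]<160)&(W[...,0]>400)&(W[...,0]<800)&(abs(W[...,1])<200)
    t=t&(cv2.dilate(m.astype(np.uint8),np.ones((9,9)))>0)
    k,l,st,c=cv2.connectedComponentsWithStats(t.astype(np.uint8))
    for j in range(1,k):
        if st[j,4]>8:
            q=W[l==j];print(st[j],c[j],np.median(q,0),cv2.minAreaRect(q[:,:2].astype(np.float32)))
E
python3 -c "
import cv2
a=cv2.imread('pics/top0.png')[110:240,180:380];cv2.imwrite('pics/tz0.png',cv2.resize(a,None,fx=4,fy=4,interpolation=cv2.INTER_CUBIC))"
```

```text
top [  189   126   182   100 14456] median z of green 130.04070258802915
((600.6713256835938, -25.133132934570312), (409.51898193359375, 200.42454528808594), 84.6683578491211)
[[ 481.86627 -219.69498]
 [ 681.42365 -238.31851]
 [ 719.4764   169.42871]
 [ 519.919    188.05225]]
[200 146   8   8  47] [203.72340426 149.63829787] [655.4883489  152.69567894 145.54966027] ((656.2706298828125, 153.75401306152344), (16.942493438720703, 16.26469612121582), 2.1792964935302734)
[286 154   8  27 140] [289.49285714 167.29285714] [613.2721906  -42.46465    151.71203228] ((613.916015625, -43.50313949584961), (12.015878677368164, 59.447662353515625), 85.02702331542969)
side [  213   137   187   144 11945] median z of green 130.1352258983888
((601.0008544921875, -25.621902465820312), (414.43365478515625, 206.2620391845703), 84.47804260253906)
[[ 478.4085  -221.95311]
 [ 683.71344 -241.80113]
 [ 723.5932   170.7093 ]
 [ 518.28827  190.55733]]
[262 141   8   6  33] [265.57575758 143.48484848] [656.15412828 151.80429619 144.85901259] ((655.2894897460938, 153.1444854736328), (19.536418914794922, 17.710670471191406), 76.77017211914062)
[296 183  25  16 168] [307.68452381 190.73214286] [613.05160505 -45.034172   150.98428673] ((614.6439208984375, -42.73332977294922), (13.2782621383667, 60.00104904174805), 84.70783996582031)
```

View pics/tz0.png

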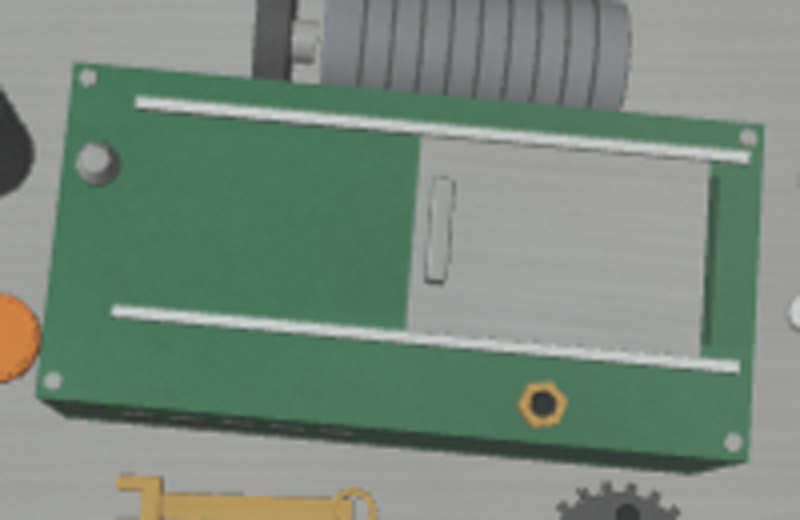

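```bash
cat >> h.py <<'E'
GX=np.array([.9957,-.0931,0]);GY=np.array([.0931,.9957,0]);O=np.array([614.8,-36.7,0])
def g(X):
    X=np.atleast_2d(X)-O;return np.c_[X@GX,X@GY,X[:,2]]
def w(G):
    G=np.atleast_2d(G);return O+G[:,:1]*GX+G[:,1:2]*GY+G[:,2:]*[0,0,1]
def tool():
    s=state();q=s['tcp_rot'];A=R.from_quat([q[1],q[2],q[3],q[0]]).as_matrix()
    print("t",round(s['time'],2),"tcp",s['position'].round(1),"guard",g(s['position'])[0].round(1),"gap",round(s['finger_gap'],3),"F",s['ft_force'].round(1))
    print("toolx,y in guard",(A[:,0]@GX).round(3),(A[:,0]@GY).round(3),(A[:,1]@GX).round(3),(A[:,1]@GY).round(3),"toolz",A[:,2].round(3))
    return s,A
E
python3 - <<'E'
from h import *
c=lambda L:[(180+a/4,110+b/4) for a,b in L]
print("leaf +y corners, -y corners",g(onplane("top",c([(420,138),(406,329),(710,162),(700,356)]),134)).round(1))
print("rails ends",g(onplane("top",c([(135,101),(749,158),(112,310),(739,368)]),137)).round(1))
print("locknut,cone",g(onplane("top",c([(543,403),(97,160)]),143)).round(1))
z=np.load("pics/top0.npz");d=z['d'];vv,uu=np.mgrid[0:384,0:512]
P,r=rays("top",np.c_[uu.ravel(),vv.ravel()]);W=(P+r*d.ravel()[:,None]).reshape(384,512,3)
for lo in(20,100,200):
    m=(d>0)&(W[...,2]>lo)&(uu<100)&(vv>120)&(vv<220);q=W[m];print(lo,len(q),q.min(0),q.max(0))if len(q) else 0
tool()
E
```

```text
leaf +y corners, -y corners [[  56.     6.8  134. ]
 [ -57.5    5.9  134. ]
 [  57.3 -163.7  134. ]
 [ -57.7 -163.8  134. ]]
rails ends [[  61.8  174.6  137. ]
 [  61.  -185.5  137. ]
 [ -62.3  174.6  137. ]
 [ -63.1 -185.7  137. ]]
locknut,cone [[-94.  -74.2 143. ]
 [ 23.1 191.9 143. ]]
20 3030 [523.41777927 459.37631989  20.00094478] [718.88635825 690.87379471 281.92650315]
100 902 [620.58447396 484.91249891 100.57579224] [655.02117918 574.17856492 281.92650315]
200 563 [620.58447396 484.91249891 200.09111972] [655.02117918 574.17856492 281.92650315]
t 0.1 tcp [237.9 577.4 230.6] guard [-432.5  576.4  230.6] gap 1.006 F [ 0.2  0.3 -0.7]
toolx,y in guard -0.956 0.293 0.293 0.956 toolz [-0.001 -0.001 -1.   ]
```

```bash
python3 -m jog '[0,0,0,-0.15, 0,0,0,-0.147, -0.035,-0.051,0,0, -0.035,-0.051,0,0, -0.035,-0.051,0,0, -0.035,-0.051,0,0, -0.035,-0.051,0,0, -0.035,-0.051,0,0, -0.035,-0.051,0,0, -0.035,-0.051,0,0, -0.035,-0.051,0,0, -0.035,-0.051,0,0]' 0 40; python3 -c "
from h import *
tool()"
```

```text
time: 1.6
position: [539.3, 35.4, 231.2]
tcp_rot: [-0.0, 0.047, 0.999, 0.0]
ft_force: [0.7, 1.6, -0.8]
finger_gap: -0.003
t 1.6 tcp [539.3  35.4 231.2] guard [-81.9  64.7 231.2] gap -0.003 F [ 0.7  1.6 -0.8]
toolx,y in guard -1.0 0.001 0.001 1.0 toolz [-0.  0. -1.]
```

```bash
python3 -m jog '[-0.027,-0.037,0,0, -0.027,-0.037,0,0, -0.027,-0.036,0,0, 0,0,0.030,0, 0,0,0,0]'; python3 -c "
from h import *
tool()
b,d=shot('side','s1');cv2.imwrite('pics/s1z.png',cv2.resize(b[80:320,190:430],None,fx=2.5,fy=2.5,interpolation=cv2.INTER_CUBIC))"
```

```text
time: 2.22
position: [607.1, -80.0, 198.7]
tcp_rot: [-0.003, 0.047, 0.999, 0.0]
ft_force: [0.5, 0.1, -0.1]
finger_gap: 0.002
t 2.23 tcp [607.1 -80.  198.7] guard [ -3.6 -43.8 198.7] gap 0.002 F [ 0.5  0.1 -0.1]
toolx,y in guard -1.0 0.002 0.002 1.0 toolz [-0.006  0.001 -1.   ]
```

View pics/s1z.png

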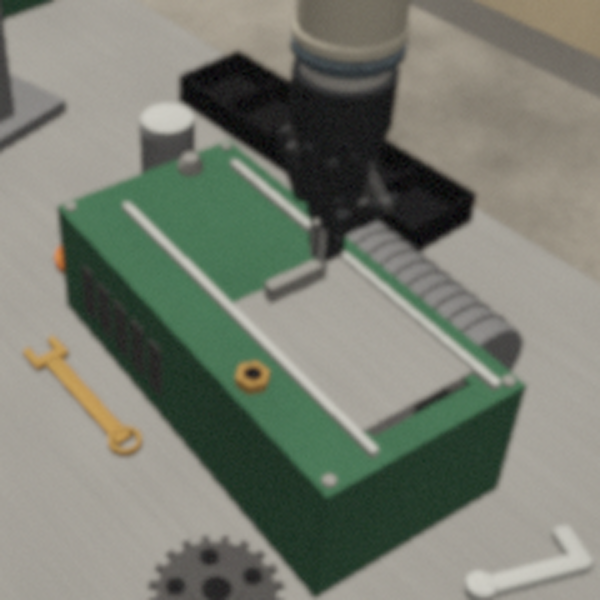

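The view shows the shut fingertips hovering above and behind the tab (zoomed ≈(318,255)); the tab runs (268,290)–(325,270) and the locknut at (253,376) is well away. Descending behind the tab.

```bash
python3 -m jog '[-0.003,0,0.025,0, 0,0,0.020,0, 0,0,0.008,0, 0,0,0,0, 0,0,0,0]'; python3 -c "
from h import *
tool()
b,d=shot('side','s2');cv2.imwrite('pics/s2z.png',cv2.resize(b[130:290,230:410],None,fx=4,fy=4,interpolation=cv2.INTER_CUBIC)[:600])"
```

```text
time: 2.9
position: [612.6, -80.1, 149.1]
tcp_rot: [0.001, 0.047, 0.999, -0.0]
ft_force: [-0.1, 0.1, 0.3]
finger_gap: 0.002
t 2.9 tcp [612.6 -80.1 149.1] guard [  1.8 -43.4 149.1] gap 0.002 F [-0.1  0.1  0.3]
toolx,y in guard -1.0 0.0 0.0 1.0 toolz [ 0.001 -0.    -1.   ]
```

View pics/s2z.png

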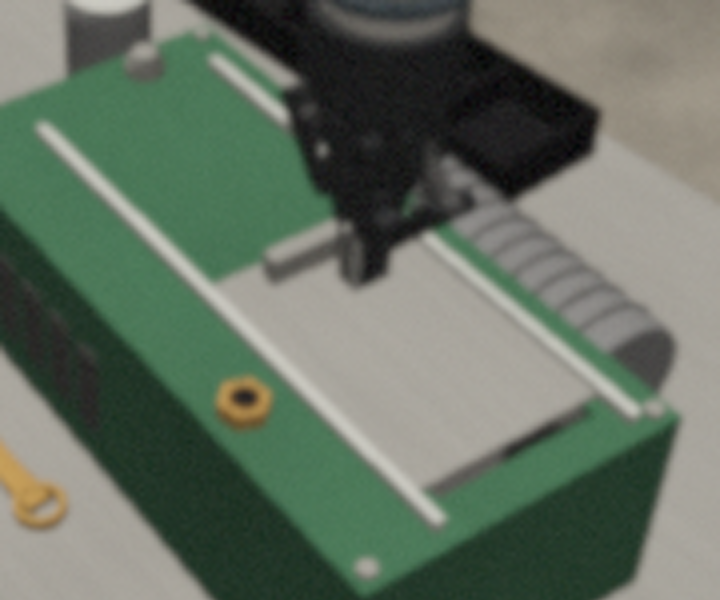

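Fingertips stand behind the tab (tips ≈(360,280) zoomed, tab (270,270)–(345,240)), with clearance. Lower 8 mm and start pushing.

```bash
python3 -m jog '[0.002,0,0.008,0, 0,0.006,0,0, 0,0.006,0,0, 0,0.006,0,0, 0,0.006,0,0, 0,0.010,0,0, 0,0.010,0,0, 0,0,0,0]'; python3 -c "
from h import *
tool()
b,d=shot('top','t3');cv2.imwrite('pics/t3z.png',cv2.resize(b[110:240,180:380],None,fx=4,fy=4,interpolation=cv2.INTER_CUBIC))"
```

```text
time: 3.95
position: [614.3, -34.8, 140.3]
tcp_rot: [-0.0, 0.046, 0.999, 0.0]
ft_force: [0.1, -0.8, 0.1]
finger_gap: -0.003
t 3.95 tcp [614.3 -34.8 140.3] guard [ -0.7   1.8 140.3] gap -0.003 F [ 0.1 -0.8  0.1]
toolx,y in guard -1.0 -0.0 -0.0 1.0 toolz [ 0.     0.001 -1.   ]
```

View pics/t3z.png

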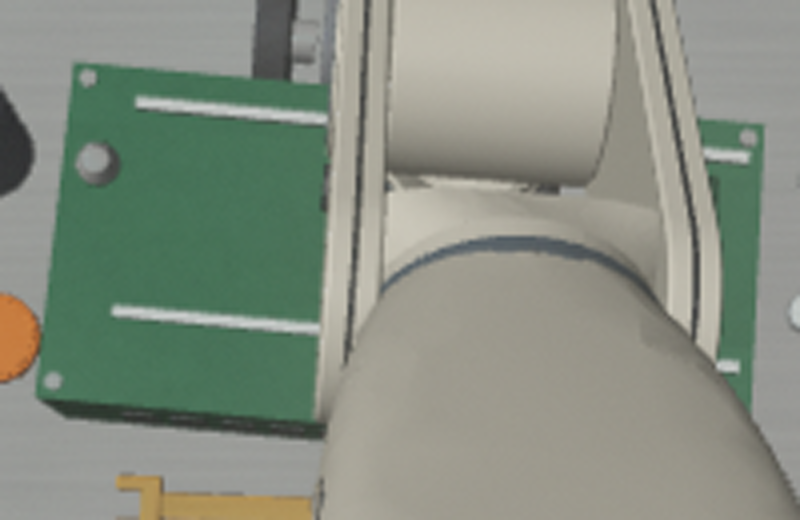

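The top view is blocked by the arm; I will use the side view.

```bash
python3 -c "
from h import *
tool()
b,d=shot('side','s4');cv2.imwrite('pics/s4z.png',cv2.resize(b[130:280,200:400],None,fx=4,fy=4,interpolation=cv2.INTER_CUBIC)[:600])"
```

```text
t 4.0 tcp [614.2 -35.3 140.3] guard [ -0.7   1.4 140.3] gap -0.001 F [-0.3 -0.3 -0. ]
toolx,y in guard -1.0 -0.0 -0.0 1.0 toolz [-0.  0. -1.]
```

View pics/s4z.png

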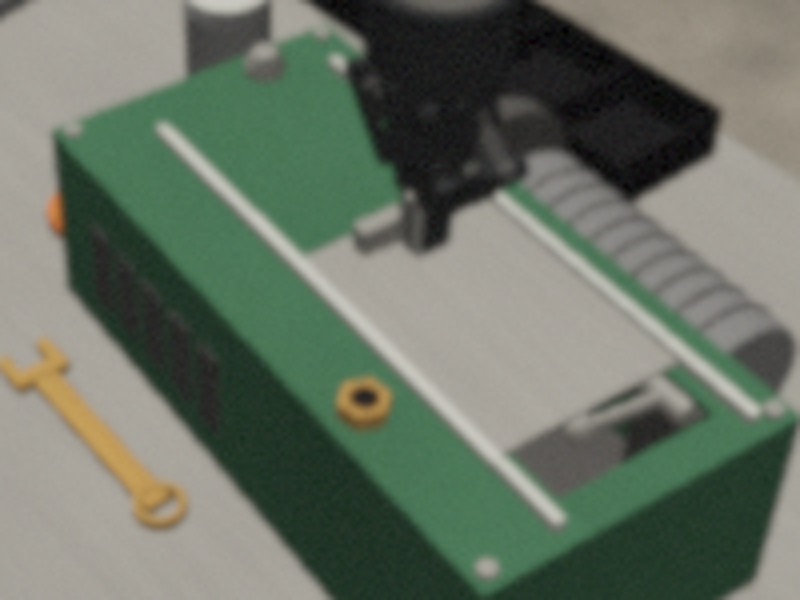

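Fingertips are on the tab (≈(425,230)) and the shutter has moved about 30 mm, uncovering the window's right end. Continuing.

```bash
python3 -m jog '[0,0.012,0,0, 0,0.012,0,0, 0,0.012,0,0, 0,0.012,0,0, 0,0.012,0,0, 0,0.012,0,0, 0,0.012,0,0, 0,0.012,0,0, 0,0.010,0,0, 0,0,0,0]'; python3 -c "
from h import *
tool()
b,d=shot('side','s5');cv2.imwrite('pics/s5z.png',cv2.resize(b[130:280,200:400],None,fx=4,fy=4,interpolation=cv2.INTER_CUBIC)[:600])"
```

```text
time: 5.3
position: [624.3, 70.6, 140.4]
tcp_rot: [0.0, 0.046, 0.999, 0.0]
ft_force: [0.2, -0.7, 0.6]
finger_gap: -0.002
t 5.3 tcp [624.3  70.6 140.4] guard [ -0.6 107.8 140.4] gap -0.002 F [ 0.2 -0.7  0.6]
toolx,y in guard -1.0 -0.0 -0.0 1.0 toolz [ 0.     0.001 -1.   ]
```

View pics/s5z.png

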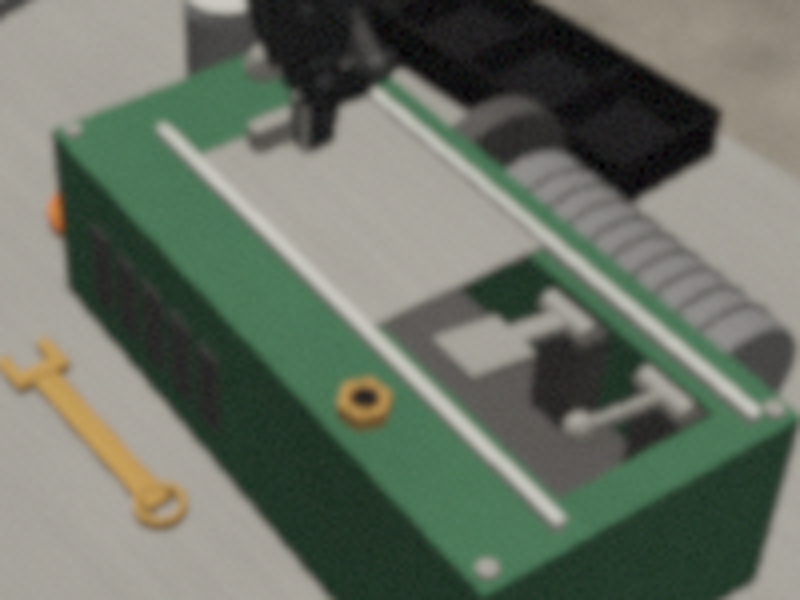

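The paddle plate shows at ≈(485,345) zoomed, the ball lever at (578,420). Finish the travel in small steps.

```bash
python3 -m jog '[0,0.006,0,0, 0,0.005,0,0, 0,0.004,0,0, 0,0,0,0]'; python3 -m jog '[0,0.003,0,0, 0,0.002,0,0, 0,0,0,0]'; python3 -c "
from h import *
tool()
b,d=shot('side','s6');cv2.imwrite('pics/s6z.png',cv2.resize(b[130:280,200:400],None,fx=4,fy=4,interpolation=cv2.INTER_CUBIC)[:600])"
```

```text
time: 5.85
position: [625.6, 84.9, 140.3]
tcp_rot: [0.0, 0.047, 0.999, 0.0]
ft_force: [0.4, 0.4, 0.6]
finger_gap: 0.001
time: 6.22
position: [626.0, 89.6, 140.3]
tcp_rot: [0.0, 0.047, 0.999, 0.0]
ft_force: [0.1, -1.4, -0.2]
finger_gap: -0.003
t 6.22 tcp [626.   89.6 140.3] guard [ -0.6 126.8 140.3] gap -0.003 F [ 0.1 -1.4 -0.2]
toolx,y in guard -1.0 0.0 0.0 1.0 toolz [ 0.  0. -1.]
```

View pics/s6z.png

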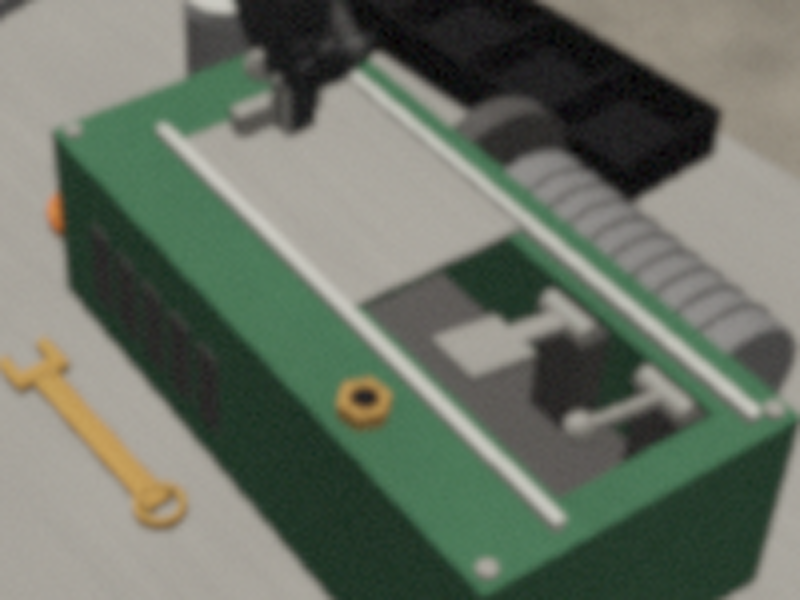

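```bash
python3 -c "
from h import *
print(g(onplane('side',[(200+a/4,130+b/4) for a,b in [(365,302),(440,268),(515,236),(232,117),(470,345)]],134)).round(1))
d=np.load('pics/s6.npz')['d']
pts=[(200+a/4,130+b/4) for a,b in [(440,340),(485,345),(515,350),(578,420),(500,370)]]
print(g(withdepth('side',pts,d)).round(1))
"
```

```text
[[-46.7 -12.1 134. ]
 [  2.6 -12.8 134. ]
 [ 52.8 -14.8 134. ]
 [-18.6 161.7 134. ]
 [-20.6 -67.9 134. ]]
[[ -18.1  -41.5  114.5]
 [   2.1  -54.7  110.6]
 [  12.1  -67.3  111.9]
 [   4.1 -126.   115.4]
 [  -0.9  -71.4  107.6]]
```

```bash
python3 -m jog '[0,0.002,0,0, 0,0.001,0,0, 0,0,0,0]'; python3 -m jog '[0,0.001,0,0, 0,0.001,0,0, 0,0,0,0]'
```

```text
time: 6.65
position: [626.2, 91.4, 140.3]
tcp_rot: [-0.0, 0.047, 0.999, -0.001]
ft_force: [-0.8, -6.6, 1.1]
finger_gap: 0.0
time: 7.02
position: [626.2, 91.7, 140.3]
tcp_rot: [-0.0, 0.047, 0.999, -0.002]
ft_force: [-0.5, -15.1, 1.6]
finger_gap: 0.001
```

Force rose to 15 N with no travel: end stop. Back off, rise, and look.

```bash
python3 -m jog '[0,-0.006,0,0, 0,-0.008,0,0, 0,0,0.0,0, 0,0,-0.030,0, 0,0,-0.030,0, 0,0,0,0]'; python3 -c "
from h import *
tool()
b,d=shot('side','s7');cv2.imwrite('pics/s7z.png',cv2.resize(b[180:260,270:390],None,fx=6,fy=6,interpolation=cv2.INTER_CUBIC))
b,d=shot('top','t7');cv2.imwrite('pics/t7z.png',cv2.resize(b[110:240,180:380],None,fx=4,fy=4,interpolation=cv2.INTER_CUBIC))"
```

```text
time: 7.78
position: [626.9, 81.0, 202.9]
tcp_rot: [0.003, 0.047, 0.999, 0.001]
ft_force: [0.5, 0.3, -0.5]
finger_gap: -0.002
t 7.78 tcp [626.9  81.  202.9] guard [  1.1 118.3 202.9] gap -0.002 F [ 0.5  0.3 -0.5]
toolx,y in guard -1.0 0.0 0.0 1.0 toolz [ 0.005  0.001 -1.   ]
```

View pics/s7z.png

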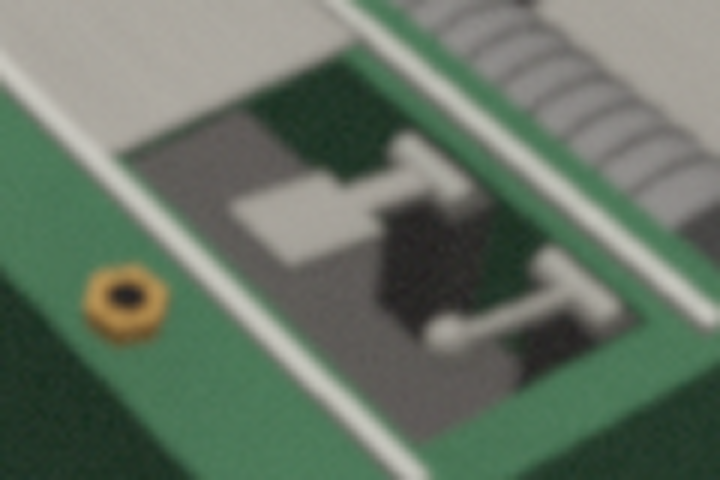

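View pics/t7z.png

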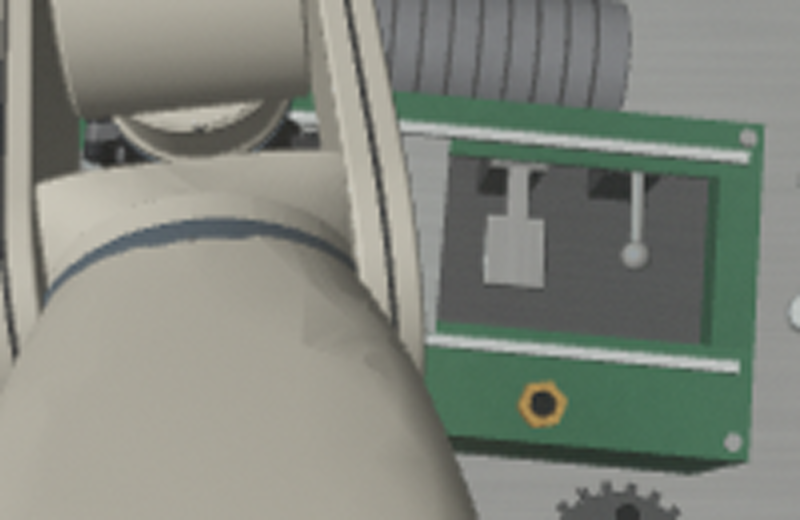

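The top view shows the paddle plate at ≈(515,252) zoomed, the ball at (635,254), and the window clear of the leaf except for its left edge. Measuring the paddle.

```bash
python3 -c "
from h import *
c=[(180+a/4,110+b/4) for a,b in [(488,215),(545,220),(543,289),(484,284),(515,252),(635,254)]]
print('top z110',g(onplane('top',c,110)).round(1))
d=np.load('pics/t7.npz')['d'];print('top depth',g(withdepth('top',c[4:],d)).round(1))
c=[(270+a/6,180+b/6) for a,b in [(230,208),(325,170),(385,230),(293,267)]]
print('side z110',g(onplane('side',c,110)).round(1))
e=[(270+a/6,180+b/6) for a,b in [(308,218),(443,330)]]
d=np.load('pics/s7.npz')['d'];print('side depth',g(withdepth('side',e,d)).round(1))
print('leaf edge',g(onplane('side',[(270+a/6,180+b/6) for a,b in [(120,155),(360,45)]],134)).round(1), g(onplane('top',[(180+450/4,110+145/4),(180+437/4,110+325/4)],134)).round(1))
"
```

```text
top z110 [[  19.3  -38.9  110. ]
 [  19.4  -73.1  110. ]
 [ -22.4  -74.7  110. ]
 [ -22.6  -39.6  110. ]
 [  -1.7  -56.6  110. ]
 [   3.7 -128.   110. ]]
top depth [[  -1.5  -56.7  109.2]
 [   1.9 -126.3  118.4]]
side z110 [[-17.4 -35.3 110. ]
 [ 23.2 -38.7 110. ]
 [ 21.4 -74.1 110. ]
 [-17.  -70.6 110. ]]
side depth [[   2.9  -54.2  109.5]
 [   2.7 -125.5  115.8]]
leaf edge [[-49.5 -11.5 134. ]
 [ 58.3 -12.4 134. ]] [[ 53.5 -11.1 134. ]
 [-53.5 -11.7 134. ]]
```

Paddle centre ≈ guard (0, −56, 110), consistent in both views with the 20 mm given depth and the plate's size. Moving above it.

```bash
python3 -m jog '[0.002,-0.044,0,0, 0.002,-0.044,0,0, 0.002,-0.043,0,0, 0,-0.043,0,0, 0,0,0,0]'; python3 -c "
from h import *
tool()"; python3 -m jog '[0,0,0.030,0, 0,0,0.025,0, 0,0,0.015,0, 0,0,0,0]' ; python3 -c "
from h import *
tool()
b,d=shot('side','s8');cv2.imwrite('pics/s8z.png',cv2.resize(b[130:280,200:400],None,fx=4,fy=4,interpolation=cv2.INTER_CUBIC)[:600])"
```

```text
time: 8.5
position: [601.8, -94.5, 198.8]
tcp_rot: [-0.001, 0.049, 0.999, 0.0]
ft_force: [-0.5, -0.1, -0.5]
finger_gap: 0.001
t 8.5 tcp [601.8 -94.5 198.8] guard [ -7.6 -58.8 198.8] gap 0.001 F [-0.5 -0.1 -0.5]
toolx,y in guard -1.0 0.004 0.004 1.0 toolz [-0.002  0.    -1.   ]
time: 9.0
position: [601.9, -91.4, 128.8]
tcp_rot: [-0.002, 0.047, 0.999, 0.0]
ft_force: [-0.5, -0.7, -0.2]
finger_gap: -0.002
t 9.0 tcp [601.9 -91.4 128.8] guard [ -7.7 -55.7 128.8] gap -0.002 F [-0.5 -0.7 -0.2]
toolx,y in guard -1.0 0.0 0.0 1.0 toolz [-0.003  0.001 -1.   ]
```

View pics/s8z.png

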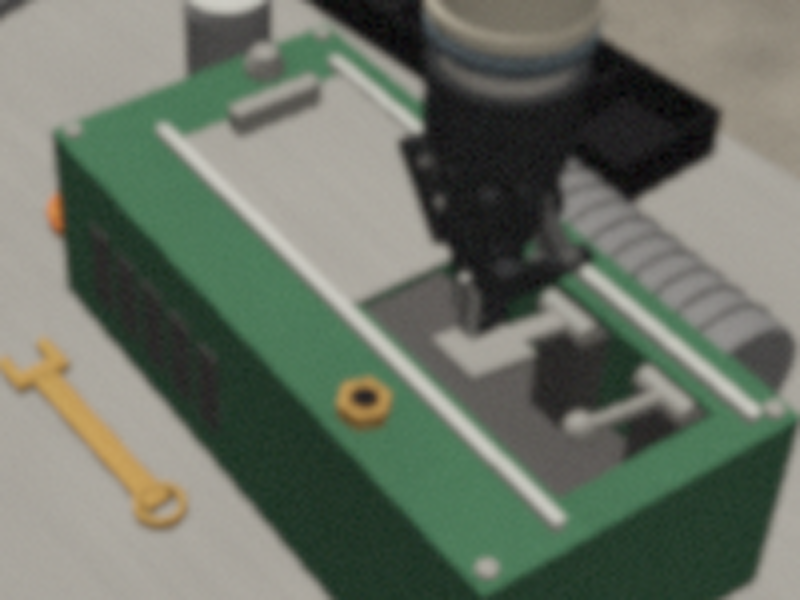

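```bash
python3 -c "
from h import *
d=np.load('pics/s8.npz')['d'];vv,uu=np.mgrid[0:384,0:512]
P,r=rays('side',np.c_[uu.ravel(),vv.ravel()]);W=g(P+r*d.ravel()[:,None])
W=W[(d.ravel()>0)];T=np.array([-7.7,-55.7,128.8]);Q=W-T
k=(abs(Q[:,0])<45)&(abs(Q[:,1])<75)&(Q[:,2]>10)&(Q[:,2]<110);Q=Q[k]
for lo in range(10,110,8):
    q=Q[(Q[:,2]>=lo)&(Q[:,2]<lo+8)]
    if len(q):print(lo,len(q),np.percentile(q,2,0).round(0)[:2],np.percentile(q,98,0).round(0)[:2])
"
```

```text
10 35 [-11. -14.] [ 8. 13.]
18 44 [-11. -14.] [ 7. 14.]
26 25 [-11. -14.] [-0.  6.]
34 25 [-12. -14.] [-5. 12.]
42 46 [-13. -30.] [-6. 29.]
50 112 [-13. -33.] [10. 34.]
58 65 [-14. -40.] [13. 42.]
66 104 [-17. -47.] [14. 47.]
74 103 [-16. -53.] [-3. 52.]
82 144 [-17. -61.] [ 8. 56.]
90 179 [-19. -61.] [11. 57.]
98 131 [-19. -48.] [ 6. 17.]
106 54 [-19. -41.] [ 8. 13.]
```

Clearances are fine (knuckles ±30 mm at 42 mm above tip, inside the window). The tip is over the paddle, well left of the ball. Pressing down.

```bash
python3 -m jog '[0,0,0.010,0, 0,0,0.005,0, 0,0,0.004,0, 0,0,0.004,0, 0,0,0.004,0, 0,0,0.004,0, 0,0,0,0]'; python3 -m jog '[0,0,0.002,0, 0,0,0.001,0, 0,0,0,0]';python3 -c "
from h import *
tool()"
```

```text
time: 9.93
position: [603.0, -92.3, 99.0]
tcp_rot: [0.0, 0.047, 0.999, -0.0]
ft_force: [-0.5, -0.0, -0.2]
finger_gap: 0.003
time: 10.3
position: [603.2, -92.3, 96.4]
tcp_rot: [0.0, 0.047, 0.999, -0.0]
ft_force: [0.4, 0.6, 2.0]
finger_gap: 0.002
t 10.3 tcp [603.2 -92.3  96.4] guard [ -6.4 -56.4  96.4] gap 0.002 F [0.4 0.6 2. ]
toolx,y in guard -1.0 0.001 0.001 1.0 toolz [ 0.001 -0.    -1.   ]
```

```bash
python3 -m jog '[0,0,0.002,0, 0,0,0.001,0, 0,0,0,0]'; python3 -m jog '[0,0,0.001,0, 0,0,0.001,0, 0,0,0,0]';python3 -m jog '[0,0,0.001,0, 0,0,0,0, 0,0,0,0]'
```

```text
time: 10.68
position: [603.2, -92.3, 93.4]
tcp_rot: [0.0, 0.047, 0.999, -0.0]
ft_force: [0.1, -0.0, 2.5]
finger_gap: 0.001
time: 11.05
position: [603.4, -92.3, 92.7]
tcp_rot: [0.001, 0.047, 0.999, -0.0]
ft_force: [-3.3, 1.2, 13.8]
finger_gap: -0.001
time: 11.42
position: [603.4, -92.3, 92.5]
tcp_rot: [0.001, 0.047, 0.999, -0.0]
ft_force: [-5.5, 0.3, 20.2]
finger_gap: -0.001
```

Stop reached: force rose to 20 N at z 92.5, as predicted. Straight up and out.

```bash
python3 -m jog '[0,0,0,0, 0,0,-0.010,0, 0,0,-0.030,0, 0,0,-0.050,0, 0,0,-0.050,0, 0.04,0.04,0,0, 0.04,0.04,0,0, 0.04,0.04,0,0, 0.04,0.04,0,0, 0,0,0,0, 0,0,0,0]'; python3 -c "
from h import *
tool()
b,d=shot('side','s9');cv2.imwrite('pics/s9z.png',cv2.resize(b[130:280,200:400],None,fx=4,fy=4,interpolation=cv2.INTER_CUBIC)[:600])
b,d=shot('top','t9');cv2.imwrite('pics/t9z.png',b)"
```

```text
time: 12.8
position: [458.7, 82.1, 230.4]
tcp_rot: [0.0, 0.046, 0.999, -0.0]
ft_force: [0.4, 0.6, 0.3]
finger_gap: -0.001
t 12.8 tcp [458.7  82.1 230.4] guard [-166.5  103.7  230.4] gap -0.001 F [0.4 0.6 0.3]
toolx,y in guard -1.0 -0.0 -0.0 1.0 toolz [ 0. -0. -1.]
```

View pics/s9z.png

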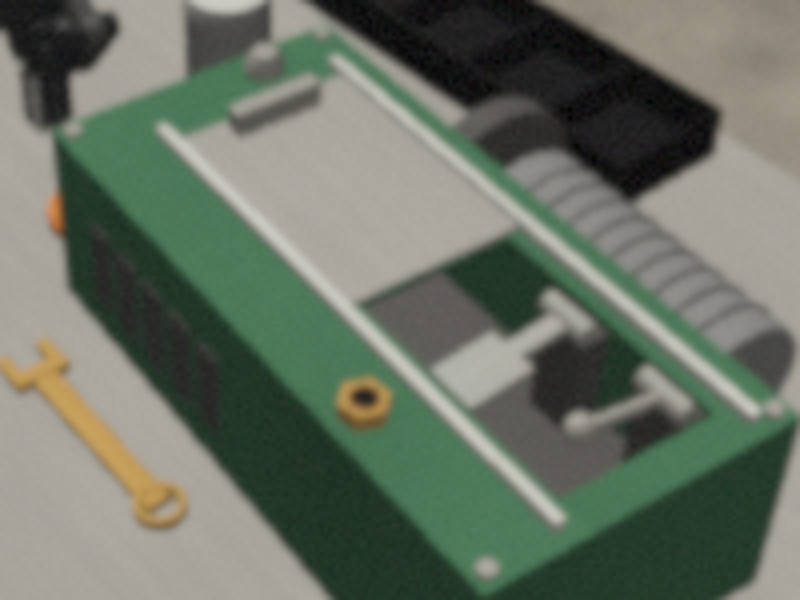

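View pics/t9z.png

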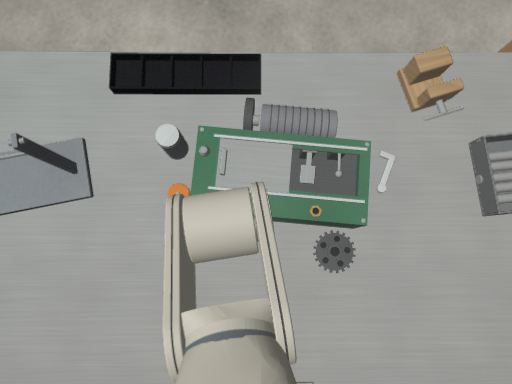

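The paddle has dropped ((485,370) vs (485,345) zoomed before), the ball is unchanged at (578,420), the loose parts stand where they were, and the arm is clear. One numeric check, then hand in.

```bash
python3 -c "
from h import *
d=np.load('pics/t9.npz')['d']
c=[(308,175),(308,171),(308,179),(338.7,173.5)]
print('paddle, ball (top depth)',g(withdepth('top',c,d)).round(1))
d=np.load('pics/s9.npz')['d']
print('side',g(withdepth('side',[(200+485/4,130+370/4),(200+578/4,130+420/4)],d)).round(1))
print('leaf edge',g(onplane('side',[(200+a/4,130+b/4) for a,b in [(365,302),(515,236)]],134)).round(1))
tool();job_done()"
```

```text
paddle, ball (top depth) [[  -3.   -57.4   92.3]
 [   6.5  -56.5   93.8]
 [ -12.8  -58.1   92.2]
 [   2.1 -126.4  117.3]]
side [[   1.8  -57.3   94. ]
 [   1.7 -128.1  118.7]]
leaf edge [[-46.7 -12.1 134. ]
 [ 52.8 -14.8 134. ]]
t 12.9 tcp [459.3  81.5 230.3] guard [-165.9  103.2  230.3] gap 0.002 F [ 0.  -0.6  0.4]
toolx,y in guard -1.0 0.001 0.001 1.0 toolz [ 0. -0. -1.]
the job is handed in; nothing more can be done
```

The shutter is fully open and the paddle is fully down, and I handed the job in at about 13 s. No verdict was reported, so this rests on my own readings.

**What I did:** I pushed the shutter along the guard's +y by its tab with shut fingertips until it stopped. The force rose to 15 N with no further travel. I then went down through the window and pressed the paddle to its stop, where the force reached 20 N at tip height 92.5 mm. I came straight up and moved clear.

**Last checks:**
- **Shutter:** its edge is at guard y of about −12 to −15 mm, which is roughly 160–163 mm of travel. The true stop would put that edge at −10 mm; I put the difference down to reading the edge from the images.
- **Paddle:** its centre is at about z = 92–94 mm, down from 110, against about 92 expected when fully down.
- **Ball lever:** the top of the ball is at z = 117–119 mm, against 116–118 before the press, so it has not moved.
- **Ball position:** the ball measured about 70 mm from the paddle along guard y, not the stated 76 mm. I did not resolve that, but clearance was ample.
- **Loose parts:** they looked unmoved by eye. The reflector was partly hidden by the arm in the last top view.
- **Robot:** touching nothing, with the force reading near zero.

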